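# Set a slat on the sawing board for its cut

## Task

Get the slat on the sawing board ready to be cut: push it back until it lies flush along the fence, and slide it along so that its pencil line is level with the right-hand end of the board and the marked-off piece (50 mm) overhangs. Only push it with the fingertips, keeping it flat on the board without picking it up; leave the other things where they are, and take the hand away at the end.

Things in the scene. Friction and masses are not known exactly. Their poses are not given: they have to be found in the camera images.
- sawing_board: Sawing board screwed to the bench: a grey-faced base 170 (x) x 300 (y) x 18 mm thick with a wooden fence along its whole far side. Origin: centre of its underside, on the bench top; x points away from the robot towards the fence, y along the fence to the robot's left. Working face at z = 18 mm; the fence stands from x = 63 to x = 85 mm, its top at z = 38 mm. Right-hand end at y = -150 mm. The board is fixed; its place and yaw (up to about 0.2 rad) vary.
- cut_edge (a point): Point on the sawing board's right-hand end, on its working face (board frame: 40.5, -150, 18 mm): where the centre of the pencil line belongs when the slat lies flush along the fence. Its axes are the board's.
- slat: Loose thin pale wooden slat, 45 (x) x 220 (y) x 9 mm thick, about 70 g, lying flat on the board in front of the fence. Origin: centre of its underside; y runs along its length to the robot's left, x towards the fence, z up. A dark pencil line crosses it at y = -60 mm, 50 mm from its right-hand end (at y = -110 mm). It starts wholly on the board, 10 to 30 mm off the fence and up to about 0.1 rad askew. It slides when pushed at its edges and stays where it is left.
- cut_line (a point): Centre of the pencil line on the slat's upper face (slat frame: 0, -60, 9 mm); axes as the slat's.
- coach_bolt: Bystander: steel bolt with nut, 22 x 82 x 19 mm, lying at the near left corner of the sawing board's working face. Origin: centre of its underside; y along its length.
- pencil: Bystander: pencil, 7 x 142 x 7 mm, on the bench in front of the board to the right. Origin: centre of its underside.
- tape_measure: Bystander: pocket tape measure, 64 x 95 x 33 mm, on the bench left of the board. Origin: centre of its underside.
- pliers: Bystander: pliers, 59 x 174 x 14 mm, on the bench left of the vice. Origin: centre of their underside.
- black_tape: Bystander: roll of black tape, 62 mm across, 19 mm high, on the bench behind the board. Origin: centre of its underside.

How it is judged:
By the outcome, as a careful person would: the job done as asked, in the order asked, and still so for the second after the job is handed in, with the robot touching nothing.
It also fails if it takes over 45 s, if anything falls off the work surface, if the arm or the gripper's body presses on something with over 40 N, if the wrist force passes 120 N, or if a joint passes its speed limit or range.

## Robot

A 6-joint arm with a two-finger parallel gripper is mounted at the origin on a cart in front of the work surface, level with it; the furniture and walls round the work are solid. World frame = base frame: x ahead of the robot, y to its left, z up, the work surface at z = 0. Lengths are in m, angles in degrees, forces in N, time in s.
With the tool pointing down it reaches from about 0.325 to 0.775 m from the base axis. Payload 5.5 kg.
Tool frame: the origin (TCP) lies midway between the tips of the shut fingers; the grasp point (between the pads) lies 19 mm behind it; z points along the fingers, y is the line along which they close (so a half turn about z gives the same grasp; the last joint's range is limited). The gripper opens to 88 mm and grips with 3 to 60 N. Pads are 20 mm wide; open, the fingers measure 115 mm over their backs; the gripper's body (75 mm by 178 mm) begins 61 mm behind the grasp point.
Start: joints at [64.647, 5.22, 70.514, -0, 104.267, -3.249], TCP at [0.226, 0.556, 0.223] pointing down, gripper open.
Joint ranges: [-164.24, 164.24], [-49.07, 125.15], [9.68, 141.18], [-86.29, 266.29], [3.28, 154.24], [-151.56, 151.56]. Speed limits (degrees/s): [147.25, 147.25, 172.46, 180, 180, 180].

## Interface

Orientations are given as a 3x3 rotation matrix whose columns are the frame's x, y, z axes.
In Python, from plant import sense, get_image, get_calibration, sign_off, search_frame, place_of gives the robot as it stands.
- The arm moves only by the tool arm_command, never from a script. Its argument "increments" is text: rows parted by semicolons, each of 7 numbers parted by spaces: the turn, a rotation vector about the tool's x, y, z in rad, then the shift along the tool's x, y, z in cm, then the finger opening in cm, from 0 to 8.78. In form: rx ry rz x y z fingers; .... A call has exactly 8 rows; each row is the pose to reach, as a shift and turn from the pose commanded when the call began, along the tool's axes at that moment; what a row does not reach only later rows make up. A row lasts 1/12 s, in which the tool goes at most 41.7 mm and 7.16 degrees, less where a joint would pass 70% of its speed; a pose out of reach is approached as far as the arm can. A call with a gripper value outside its range is refused whole. The fingers move at their own pace and stop on an object; the grip force is fixed at half the most. Time passes only in rows, so rows that repeat a pose let the fingers close, or fill a call up. It gives the time, the measured TCP pose, the force, the opening and the grip force at its end, in the units of the state.
- sense(): the state, without advancing time (a new reading comes with each control period).
- get_image(name): name is "side" or "top" or "wrist"; returns the picture (384x512x3 uint8, red, green, blue); there is no depth.
- get_calibration(name): a dict with "camera_matrix" (3x3 intrinsics, pixels), "R" (3x3) and "t" (3): a world point X has camera coordinates R X + t. Camera axes: x right, y down, z forward; pixel columns grow to the right and rows downward; lengths in m; the calibration is good to about 2 mm. A picture is of the moment at which its call begins: read the wrist's pose just before it. get_calibration takes no time and is no camera call; for the wrist camera it gives the pose at the moment of the call.
- sign_off(): hands the job in; it is judged then, once.
Trained networks look in the newest picture that a camera, given by its name, has taken for a name from the list of things; names that differ only in an ending like _2 or _b are one class to them, and where a whole thing is asked for, a point or a joint stands for the part that bears it (a point fixed in the world has none). Each returns a list of dicts, best first, with "conf" (0 to 1); they miss things now and then, are a little off and sometimes report something else, mostly with a low value. They report only what shows in the picture. A call takes as long as a camera call.
- search_frame(camera, target): "xyz" ([x, y, z] in m, in world coordinates, good to about 4 mm: the middle of the surface that is visible of it).
- place_of(camera, target): "xyz" ([x, y, z] in m, in world coordinates, good to about 4 mm: a listed point, or the origin of a listed thing).
The state is a dict: "clock": time; "joints": joint angles; "joint_vel": joint speeds; "joint_torque": joint torques, N m; "position": TCP position; "ee_rot": TCP orientation; "contact_force": force on the tool from outside, world axes, zero at the start; "wrist_torque": the same for the moment, N m; "finger_gap": opening from 0.0 (shut) to 1.0 (fully open); "grip_force": force on a finger pad.
Only numpy, scipy, OpenCV 4.12 (cv2) and the standard library are available. Lean on these libraries where they do the work, as an engineer would, in place of code of your own. Each camera call takes 0.05 s, during which the arm holds its last target. There are 200 camera calls.

## Working session

There is one attempt and no reset: what is moved stays moved. The work goes in short steps, Python scripts to look and compute and a tool call to move; the robot and the scene stay as the last step left them, time stands still between calls to the robot, and variables do not carry over. Pictures are saved under pics/ and viewed, at most 10 in all, crops included, and the job is handed in when it is done.

Besides the shell and the picture viewer there is one more tool, called as name(argument=value, ...) on one line, values as JSON. arm_command: Moves the arm, as the interface text tells. Its arguments: {"type":"object","properties":{"increments":{"type":"string"}},"required":["increments"]}

```bash
mkdir -p pics
python3 - <<'E'
from plant import *
import cv2,numpy as np
s=sense();print(s["clock"],s["position"],np.round(s["ee_rot"],3).tolist(),s["finger_gap"])
for c in("top","side"):
    im=get_image(c);cv2.imwrite(f"pics/{c}0.png",im[:,:,::-1])
    k=get_calibration(c);print(c,np.round(k["camera_matrix"],1).tolist(),np.round(k["R"],3).tolist(),np.round(k["t"],3).tolist())
    for n in("cut_edge","cut_line","slat","sawing_board","coach_bolt"):
        r=place_of(c,n);print(n,[(np.round(q["xyz"],3).tolist(),round(q["conf"],2)) for q in r[:2]])
E
```

```text
0.0 [0.22566065 0.55563167 0.2215177 ] [[-0.927, 0.376, -0.001], [0.376, 0.927, -0.002], [0.0, -0.002, -1.0]] 0.9982481485012225
top [[453.3, 0.0, 240.8], [0.0, 453.3, 191.0], [0.0, 0.0, 1.0]] [[0.025, -1.0, -0.018], [-0.991, -0.022, -0.131], [0.13, 0.021, -0.991]] [0.133, 0.581, 0.947]
cut_edge [([0.662, -0.067, 0.02], 0.68), ([0.495, 0.392, 0.004], 0.43)]
cut_line [([0.619, 0.036, 0.026], 0.96), ([0.768, 0.191, -0.0], 0.34)]
slat [([0.606, 0.099, 0.018], 0.71)]
sawing_board [([0.589, 0.07, 0.0], 0.63), ([0.604, 0.098, 0.015], 0.22)]
coach_bolt [([0.52, 0.149, 0.015], 0.72)]
side [[479.4, 0.0, 252.7], [0.0, 479.4, 190.0], [0.0, 0.0, 1.0]] [[-0.871, -0.49, 0.02], [-0.232, 0.376, -0.897], [0.433, -0.786, -0.441]] [0.577, 0.12, 1.28]
cut_edge [([0.659, -0.069, 0.014], 0.85)]
cut_line [([0.619, 0.033, 0.03], 0.76)]
slat [([0.605, 0.096, 0.019], 0.7)]
sawing_board [([0.591, 0.072, 0.002], 0.81)]
coach_bolt [([0.516, 0.144, 0.02], 0.6)]
```

Run:
```python
import cv2
im=cv2.imread("pics/top0.png");cv2.imwrite("pics/top0c.png",cv2.resize(im[60:260,130:400],None,fx=2.9,fy=2.9,interpolation=cv2.INTER_CUBIC))
```

```text
(no output)
```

View pics/top0c.png

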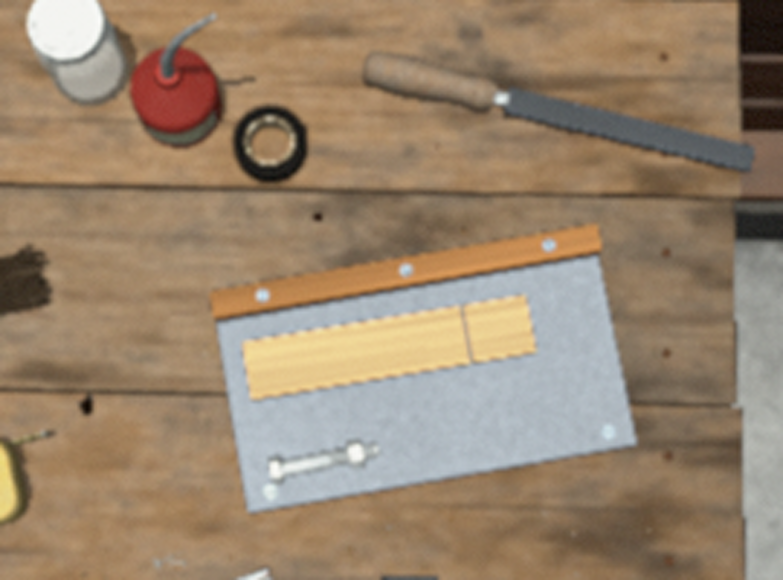

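View pics/side0.png

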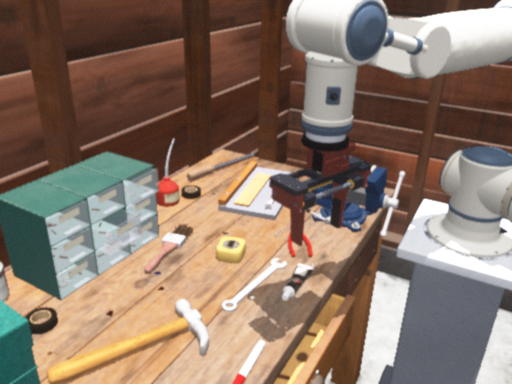

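The top crop shows the board, its fence at the top from (212,305) to (600,240), and the slat from (245,370) to (530,325) with its pencil line at (468,335). The bolt is at near left, about (320,460). The side view shows the arm and vice near the front edge.

```bash
cat > h.py <<'E'
import numpy as np
from plant import *
def bp(c,px,z,k=None):
    k=k or get_calibration(c)
    d=k["R"].T@np.linalg.solve(k["camera_matrix"],[*px,1]);o=-k["R"].T@k["t"]
    return o+d*(z-o[2])/d[2]
E
python3 - <<'E'
from h import *
f=lambda p,z:np.round(bp("top",(p[0]/2.9+130-.33,p[1]/2.9+60-.33),z),4)
P=dict(nl=((248,511),.018),nr=((636,443),.018),ftl=((212,293),.038),ftr=((599,226),.038),fnl=((217,319),.038),fnr=((602,250),.038),
 s_fl=((244,341),.027),s_nl=((252,398),.027),s_nr=((536,352),.027),s_fr=((527,295),.027),l_f=((463,305),.027),l_n=((471,362),.027),bolt_r=((380,450),.027),bolt_l=((268,470),.03))
for n,(p,z) in P.items():print(n,f(p,z))
E
```

```text
nl [0.4794 0.2012 0.018 ]
nr [ 0.5378 -0.0918  0.018 ]
ftl [0.6428 0.2323 0.038 ]
ftr [ 0.7008 -0.0605  0.038 ]
fnl [0.6229 0.2278 0.038 ]
fnr [ 0.6822 -0.0627  0.038 ]
s_fl [0.6082 0.2077 0.027 ]
s_nl [0.5646 0.2002 0.027 ]
s_nr [ 0.6046 -0.0146  0.027 ]
s_fr [ 0.6485 -0.0076  0.027 ]
l_f [0.6397 0.0411 0.027 ]
l_n [0.5958 0.0346 0.027 ]
bolt_r [0.5273 0.1024 0.027 ]
bolt_l [0.51   0.1862 0.03  ]
```

View pics/top0.png

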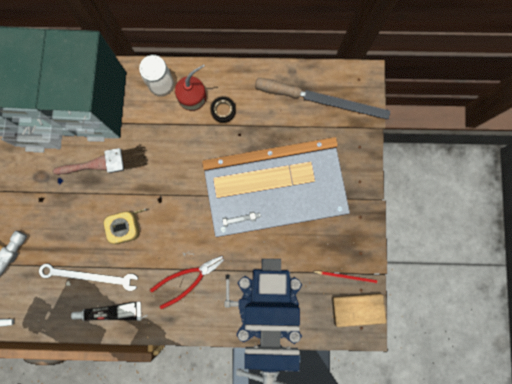

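The full top view shows the board clear of clutter. The vice is around pixel (268,300), nearer the robot, and the bolt is at (240,218). Board yaw is about 0.197 rad. The slat needs about +19 mm towards the fence and about -112 mm along it.

arm_command(increments="0 0 -0.073 -3.2 -2.05 0 7; 0 0 -0.146 -6.4 -4.1 0 7; 0 0 -0.219 -9.6 -6.2 0 7; 0 0 -0.292 -12.8 -8.2 0 7; 0 0 -0.365 -16 -10.3 0 7; 0 0 -0.438 -19.2 -12.3 0.5 7; 0 0 -0.511 -22.4 -14.4 1 7; 0 0 -0.583 -25.6 -16.4 1.5 7")

```text
clock: 1.27
position: [0.402, 0.306, 0.2079]
ee_rot: [[-0.98, -0.2, 0.001], [-0.2, 0.98, 0.001], [-0.001, 0.0, -1.0]]
contact_force: [0.7, 0.4, 0.1]
finger_gap: 0.797
grip_force: 0.0
```

```bash
cat >> h.py <<'E'
BC=np.array([.5902,.0703]);BY=.197
B=np.array([[np.cos(BY),-np.sin(BY)],[np.sin(BY),np.cos(BY)]])
def go(bx,by,z):
    s=sense();R=np.array(s["ee_rot"]);p=np.array(s["position"])
    t=np.r_[BC+B@[bx,by],z]
    c,si=np.cos(BY),np.sin(BY)
    T=np.array([[-c,-si,0],[-si,c,0],[0,0,-1.]])
    import cv2
    print("t",round(s["clock"],2),"board pos mm",np.round(B.T@(p[:2]-BC)*1000,1),"z",np.round(p[2]*1000,1),"F",np.round(s["contact_force"],1),"gap",round(s["finger_gap"]*88,1))
    print("rot",np.round(cv2.Rodrigues(R.T@T)[0].ravel(),3),"shift cm",np.round(R.T@(t-p)*100,2))
E
python3 -c "
from h import *
go(-.021,.005,.13)"
```

```text
t 1.27 board pos mm [-138.4  268. ] z 207.9 F [0.7 0.4 0.1] gap 70.1
rot [0.    0.001 0.004] shift cm [-11.63 -26.35   7.79]
```

arm_command(increments="0 0 0 -1.5 -3.3 0.5 7; 0 0 0 -3 -6.7 1 7; 0 0 0 -4.5 -10 1.5 7; 0 0 0 -6 -13.3 2 7; 0 0 0 -7.5 -16.6 3 7; 0 0 0 -9 -20 4.5 7; 0 0 0 -10.5 -23.2 6.2 7; 0 0 0 -11.6 -26.3 7.8 7")

```text
clock: 1.93
position: [0.5677, 0.0706, 0.1291]
ee_rot: [[-0.981, -0.195, 0.001], [-0.195, 0.981, 0.0], [-0.001, -0.0, -1.0]]
contact_force: [-0.8, -0.3, 0.0]
finger_gap: 0.796
grip_force: 0.0
```

Run:
```python
from h import *
import cv2
go(-.021,.005,.05)
k=get_calibration("wrist");im=get_image("wrist");cv2.imwrite("pics/w1.png",im[:,:,::-1])
np.savez("w1.npz",**{a:np.array(k[a]) for a in("camera_matrix","R","t")})
```

```text
t 1.93 board pos mm [-22.    4.7] z 129.1 F [-0.8 -0.3  0. ] gap 70.1
rot [-0.     0.001 -0.   ] shift cm [-0.09  0.03  7.91]
```

View pics/w1.png

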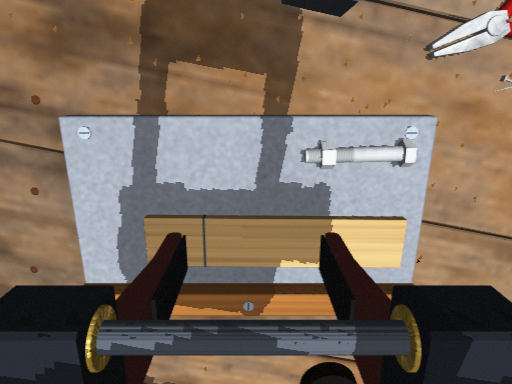

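The wrist view looks back towards the robot. The board's near edge runs along row 117, columns 60-437, and the slat's near edge along row 216, columns 145-406. The pencil line is at column 204, the bolt spans columns 302-416 at row 155, and the fingertips are at about (185,237) and (325,237).

Run:
```python
from h import *
k=dict(np.load("w1.npz"))
for n,p,z in[("nr",(60,117),.018),("nl",(437,117),.018),("s_nr",(145,216),.027),("s_nl",(406,217),.027),("line_n",(204,216),.027),("bolt_tip",(302,156),.028),("boltfar",(415,166),.023),("s_fl",(404,267),.027),("ftip",(187,235),.129),("ftip2",(322,235),.129)]:
    w=bp("",p,z,k);print(n,np.round(B.T@(w[:2]-BC)*1000,1))
go(-.021,.005,.022)
```

```text
nr [ -84.1 -147.6]
nl [-84.1 148.7]
s_nr [ -4.5 -85.4]
s_nl [ -3.7 131.1]
line_n [ -4.6 -36.5]
bolt_tip [-55.   42.5]
boltfar [-46.  134.5]
s_fl [ 42.7 135.5]
ftip [-32.3 -30. ]
ftip2 [-32.3  40. ]
t 1.98 board pos mm [-22.7  -0.3] z 124.5 F [-2.9 -4.1 -2.6] gap 70.1
rot [-0.003 -0.005 -0.004] shift cm [-0.21  0.56 10.24]
```

arm_command(increments="0 0 0 0 0 2 7; 0 0 0 0 0 4.5 7; 0 0 0 0 0 7 7; 0 0 0 0 0 8.5 7; 0 0 0 0 0 9.4 7; 0 0 0 0 0 9.8 7; 0 0 0 0 0 9.8 7; 0 0 0 0 0 9.8 7")

```text
clock: 2.65
position: [0.5672, 0.0726, 0.0329]
ee_rot: [[-0.981, -0.196, 0.002], [-0.196, 0.981, 0.0], [-0.002, -0.0, -1.0]]
contact_force: [-0.0, -0.4, -0.2]
finger_gap: 0.801
grip_force: 0.0
```

```bash
python3 -c "
from h import *
go(-.022,.005,.0215)"
```

```text
t 2.65 board pos mm [-22.1   6.8] z 32.9 F [-0.  -0.4 -0.2] gap 70.5
rot [-0.     0.002  0.   ] shift cm [-0.01 -0.18  1.14]
```

arm_command(increments="0 0 0 0 0 0.6 7; 0 0 0 0 0 1.0 7; 0 0 0 0 0 1.1 7; 0 0 0 -0.4 0 1.1 7; 0 0 0 -0.8 0 1.1 7; 0 0 0 -1.2 0 1.1 7; 0 0 0 -1.5 0 1.1 7; 0 0 0 -1.5 0 1.1 7")

```text
clock: 3.32
position: [0.582, 0.0755, 0.0208]
ee_rot: [[-0.981, -0.196, 0.001], [-0.196, 0.981, 0.0], [-0.001, -0.0, -1.0]]
contact_force: [0.0, 0.4, 1.0]
finger_gap: 0.796
grip_force: 0.0
```

```bash
python3 -c "
from h import *
go(.007,.005,.0215)"
```

```text
t 3.32 board pos mm [-7.   6.7] z 20.8 F [0.  0.4 1. ] gap 70.0
rot [-0.     0.001  0.   ] shift cm [-1.4  -0.17 -0.07]
```

arm_command(increments="0 0 0 -0.3 0 0 7; 0 0 0 -0.6 0 0 7; 0 0 0 -0.85 0 0 7; 0 0 0 -1.05 0 0 7; 0 0 0 -1.2 0 0 7; 0 0 0 -1.3 0 0 7; 0 0 0 -1.4 0 0 7; 0 0 0 -1.4 0 0 7")

```text
clock: 3.98
position: [0.5952, 0.0782, 0.0206]
ee_rot: [[-0.981, -0.196, 0.0], [-0.196, 0.981, 0.0], [-0.0, -0.0, -1.0]]
contact_force: [-0.4, -0.5, -0.0]
finger_gap: 0.796
grip_force: 0.0
```

```bash
python3 -c "
from h import *
go(.008,.005,.0215)"
```

```text
t 3.98 board pos mm [6.4 6.8] z 20.6 F [-0.4 -0.5 -0. ] gap 70.0
rot [-0.  0.  0.] shift cm [-0.16 -0.18 -0.09]
```

arm_command(increments="0 0 0 -0.06 0 0 7; 0 0 0 -0.12 0 0 7; 0 0 0 -0.18 0 0 7; 0 0 0 -0.24 0 0 7; 0 0 0 -0.3 0 0 7; 0 0 0 -0.36 0 0 7; 0 0 0 -0.4 0 0 7; 0 0 0 -0.4 0 0 7")

```text
clock: 4.65
position: [0.5961, 0.0784, 0.0206]
ee_rot: [[-0.981, -0.196, -0.007], [-0.196, 0.981, -0.001], [0.007, 0.0, -1.0]]
contact_force: [-13.1, -2.3, 7.5]
finger_gap: 0.797
grip_force: 6.6
```

```bash
python3 -c "
from h import *
go(.008,.005,.0215)"
```

```text
t 4.65 board pos mm [7.4 6.8] z 20.6 F [-13.1  -2.3   7.5] gap 70.1
rot [ 0.    -0.007  0.   ] shift cm [-0.06 -0.18 -0.09]
```

arm_command(increments="0 0 0 0.8 0 0 7; 0 0 0 1.6 0 -1 7; 0 0 0 1.6 0 -3.5 5; 0 0 0 0.5 3.5 -5 0; 0 0 0 -1 7 -5 0; 0 0 0 -2.2 10.5 -5 0; 0 0 0 -3 13.6 -5 0; 0 0 0 -3 15 -5 0")

```text
clock: 5.32
position: [0.599, 0.2358, 0.0706]
ee_rot: [[-0.98, -0.199, 0.001], [-0.199, 0.98, 0.002], [-0.001, 0.002, -1.0]]
contact_force: [0.8, 0.4, -0.1]
finger_gap: 0.378
grip_force: 0.0
```

Run:
```python
from h import *
import cv2
go(.040,.155,.0215)
k=get_calibration("wrist");im=get_image("wrist");cv2.imwrite("pics/w2.png",im[:,:,::-1])
np.savez("w2.npz",**{a:np.array(k[a]) for a in("camera_matrix","R","t")})
go(.040,.155,.0215)
```

```text
t 5.32 board pos mm [ 41.1 160.6] z 70.6 F [ 0.8  0.4 -0.1] gap 33.3
rot [0.002 0.001 0.003] shift cm [ 0.11 -0.57  4.91]
t 5.37 board pos mm [ 40.2 161.6] z 70.4 F [-1.1  1.6 -0.3] gap 29.6
rot [0.002 0.    0.004] shift cm [ 0.03 -0.67  4.89]
```

View pics/w2.png

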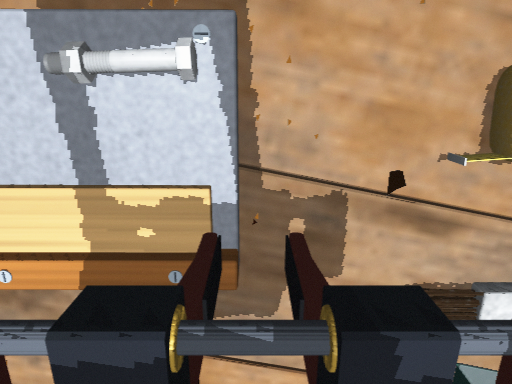

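The slat now lies against the fence. Its left end is at column 212 (near edge row 186, far edge row 254) and the board's left edge is at column 238. The fingers are still closing beyond the board's end.

Run:
```python
from h import *
k=dict(np.load("w2.npz"))
for n,p,z in[("s_nl",(211,186),.027),("s_nl_left",(5,186),.027),("s_fl",(213,253),.027),("bl",(238,200),.018),("bnl",(236,11),.018)]:
    w=bp("",p,z,k);print(n,np.round(B.T@(w[:2]-BC)*1000,1))
```

```text
s_nl [ 16.5 133.7]
s_nl_left [16.9  4.4]
s_fl [ 63.  133.5]
bl [ 28.6 150.2]
bnl [-83.9 150.1]
```

arm_command(increments="0 0 0 0 0 1 0; 0 0 0 0 0 2 0; 0 0 0 0 0 3 0; 0 0 0 0 0 3.5 0; 0 0 0 0 0 4 0; 0 0 0 0 0 4 0; 0 0 0 0 0 4 0; 0 0 0 0 0 4 0")

```text
clock: 6.03
position: [0.5993, 0.2316, 0.0312]
ee_rot: [[-0.981, -0.195, 0.001], [-0.195, 0.981, 0.0], [-0.001, 0.0, -1.0]]
contact_force: [-0.2, 0.8, -0.5]
finger_gap: 0.006
grip_force: 0.0
```

```bash
python3 -c "
from h import *
go(.040,.155,.0215)"
```

```text
t 6.03 board pos mm [ 40.5 156.4] z 31.2 F [-0.2  0.8 -0.5] gap 0.5
rot [ 0.     0.001 -0.   ] shift cm [ 0.05 -0.14  0.97]
```

arm_command(increments="0 0 0 0 0 0.6 0; 0 0 0 0 0 1 0; 0 0 0 0 0 1 0; 0 0 0 0 -0.5 1 0; 0 0 0 0 -1.1 1 0; 0 0 0 0 -1.8 1 0; 0 0 0 0 -2.6 1 0; 0 0 0 0 -3.4 1 0")

```text
clock: 6.7
position: [0.6059, 0.1976, 0.0208]
ee_rot: [[-0.981, -0.196, 0.0], [-0.196, 0.981, 0.0], [-0.0, -0.0, -1.0]]
contact_force: [-0.4, 0.2, -0.4]
finger_gap: 0.007
grip_force: 0.2
```

arm_command(increments="0 0 0 0 -0.8 0 0; 0 0 0 0 -1.6 0 0; 0 0 0 0 -2.4 0 0; 0 0 0 0 -3.2 0 0; 0 0 0 0 -4 0 0; 0 0 0 0 -4.7 0 0; 0 0 0 0 -5.2 0 0; 0 0 0 0 -5.5 0 0")

```text
clock: 7.37
position: [0.6165, 0.1439, 0.0207]
ee_rot: [[-0.981, -0.195, 0.0], [-0.195, 0.981, -0.0], [-0.0, -0.0, -1.0]]
contact_force: [-0.0, 0.7, 1.0]
finger_gap: 0.003
grip_force: 0.3
```

Run:
```python
from h import *
import cv2
go(.040,.048,.0215)
im=get_image("top");cv2.imwrite("pics/t2.png",cv2.resize(im[90:220,180:400,::-1],None,fx=3.6,fy=3.6,interpolation=cv2.INTER_CUBIC))
go(.040,.048,.0215)
for c in("top",):
    for n in("cut_line","cut_edge"):print(n,[(np.round(B.T@(np.array(q["xyz"])[:2]-BC)*1000,1).tolist(),round(q["conf"],2)) for q in place_of(c,n)[:1]])
```

```text
t 7.37 board pos mm [40.2 67. ] z 20.7 F [-0.   0.7  1. ] gap 0.3
rot [-0.  0. -0.] shift cm [ 0.02 -1.9  -0.08]
t 7.42 board pos mm [40.2 66.7] z 20.6 F [ 0.6 -0.9 -0.3] gap 0.7
rot [-0.    -0.    -0.001] shift cm [ 0.02 -1.87 -0.09]
cut_line [([41.1, -114.7], 0.63)]
cut_edge [([38.8, -150.5], 0.58)]
```

View pics/t2.png

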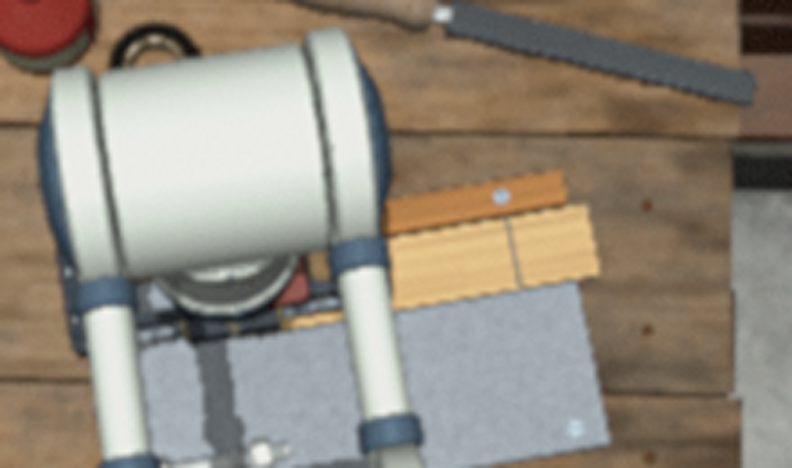

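The top crop shows the slat running along the fence with its end overhanging. The pencil line runs (508,218)-(521,289), and the board's right end goes from (579,283) to (609,443) with the fence end at (566,198).

Run:
```python
from h import *
for n,p,z in[("l_f",(508,218),.027),("l_n",(521,289),.027),("s_fr",(588,205),.027),("s_nr",(600,275),.027),("be1",(579,283),.018),("be2",(609,443),.018),("fe",(564,171),.038),("s_nm",(396,307),.027)]:
    w=bp("top",(p[0]/3.6+180-.36,p[1]/3.6+90-.36),z);print(n,np.round(B.T@(w[:2]-BC)*1000,1))
```

```text
l_f [  63.2 -113.1]
l_n [  18.1 -112.3]
s_fr [  62.6 -163.2]
s_nr [  18.2 -161.6]
be1 [  16.9 -150. ]
be2 [ -83.6 -148.2]
fe [  83.9 -150.3]
s_nm [ 20.5 -34.8]
```

arm_command(increments="0 0 0 0 -0.5 0 0; 0 0 0 0 -1.1 0 0; 0 0 0 0 -1.7 0 0; 0 0 0 0 -2.3 0 0; 0 0 0 0 -2.8 0 0; 0 0 0 0 -3.1 0 0; 0 0 0 0 -3.2 0 0; 0 0 0 0 -3.2 0 0")

```text
clock: 8.18
position: [0.6227, 0.1128, 0.0206]
ee_rot: [[-0.981, -0.195, 0.0], [-0.195, 0.981, -0.0], [-0.0, -0.0, -1.0]]
contact_force: [0.5, 0.1, 1.0]
finger_gap: 0.005
grip_force: 0.0
```

```bash
python3 -c "
from h import *
go(-.0,-.12,.1)"
```

```text
t 8.18 board pos mm [40.2 35.3] z 20.6 F [0.5 0.1 1. ] gap 0.4
rot [-0.  0. -0.] shift cm [  4.02 -15.54  -7.94]
```

arm_command(increments="0 0 0 0 1 0 0; 0 0 0 0 1 -2.5 0; 0 0 0 0.5 0 -5.5 0; 0 0 0 1 -3.5 -7.5 0; 0 0 0 1.5 -7.2 -8 0; 0 0 0 2 -11 -8 0; 0 0 0 2 -14 -8 0; 0 0 0 2 -15 -8 0")

```text
clock: 8.85
position: [0.6328, -0.041, 0.101]
ee_rot: [[-0.981, -0.193, 0.001], [-0.193, 0.981, -0.001], [-0.001, -0.002, -1.0]]
contact_force: [0.2, -0.1, -0.1]
finger_gap: 0.006
grip_force: 0.0
```

arm_command(increments="0 0 0 0 0 0 0; 0 0 0 0 0 0 0; 0 0 0 0 0 0 0; 0 0 0 0 0 0 0; 0 0 0 0 0 0 0; 0 0 0 0 0 0 0; 0 0 0 0 0 0 0; 0 0 0 0 0 0 0")

```text
clock: 9.52
position: [0.6324, -0.0373, 0.1007]
ee_rot: [[-0.98, -0.197, 0.0], [-0.197, 0.98, 0.0], [-0.0, 0.0, -1.0]]
contact_force: [0.2, -0.4, -0.5]
finger_gap: 0.006
grip_force: 0.0
```

Run:
```python
from h import *
import cv2
go(.040,.06,.08)
k=get_calibration("wrist");im=get_image("wrist");cv2.imwrite("pics/w3.png",im[:,:,::-1])
np.savez("w3.npz",**{a:np.array(k[a]) for a in("camera_matrix","R","t")})
```

```text
t 9.52 board pos mm [  20.3 -113.8] z 100.7 F [ 0.2 -0.4 -0.5] gap 0.5
rot [0.    0.    0.001] shift cm [-1.98 17.38  2.07]
```

View pics/w3.png

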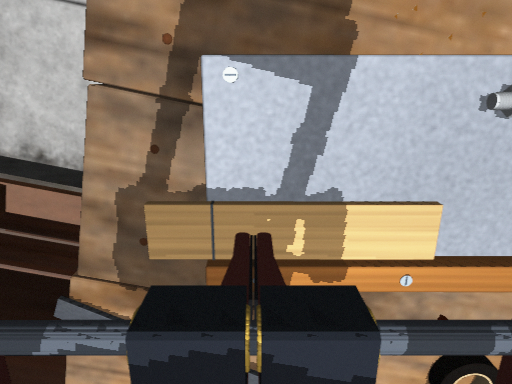

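The wrist view shows the whole slat along the fence: right end at column 145, pencil line at column 212, left end at column 441. The board's right end runs from (202,55) to (206,200), so the line is still inside the board by a few mm.

```bash
cat > m.py <<'E'
from h import *
import cv2
def meas(png,npz,rl,cl,re,ce,rows_n=None):
    k=dict(np.load(npz));g=cv2.GaussianBlur(cv2.imread(png,0),(3,3),0).astype(float)
    f=lambda p,z:B.T@(bp("",p,z,k)[:2]-BC)*1000
    def line(r):
        s=g[r,cl[0]:cl[1]];w=np.clip(np.median(s)-s-8,0,None);return cl[0]+(w*np.arange(len(s))).sum()/w.sum()
    def edge(r):
        s=abs(np.diff(g[r,ce[0]:ce[1]]));s[s<s.max()/2]=0;return ce[0]+.5+(s*np.arange(len(s))).sum()/s.sum()
    L=np.array([f((line(r),r),.027) for r in rl]);E=np.array([f((edge(r),r),.018) for r in re])
    pl=np.polyfit(L[:,0],L[:,1],1);pe=np.polyfit(E[:,0],E[:,1],1)
    print("line y@40.5",np.polyval(pl,40.5).round(2),"slope",pl[0].round(3),"edge y: mean",np.median(E[:,1]).round(2),"@40.5",np.polyval(pe,40.5).round(2),"slope",pe[0].round(3),"resid",np.std(L[:,1]-np.polyval(pl,L[:,0])).round(2),np.std(E[:,1]-np.polyval(pe,E[:,0])).round(2))
    return f,g
E
python3 - <<'E'
from m import *
f,g=meas("pics/w3.png","w3.npz",range(210,252),(204,221),range(62,180),(195,214))
for n,p in[("s_nr",(145,203)),("s_nl",(442,203.5)),("s_fr",(149,259)),("s_fl",(437,258))]:print(n,f(p,.027).round(1))
print(g[250:272:1,[220,300,330,430]].astype(int).T.tolist())
E
```

```text
line y@40.5 -144.88 slope -0.0 edge y: mean -149.2 @40.5 -148.92 slope 0.003 resid 0.05 0.16
s_nr [  17.  -193.3]
s_nl [17.1 23.9]
s_fr [  62.5 -194.4]
s_fl [61.3 27.3]
[[120, 117, 117, 120, 127, 134, 136, 136, 120, 82, 53, 44, 43, 44, 44, 47, 58, 74, 85, 93, 95, 93], [207, 200, 202, 205, 197, 175, 148, 137, 122, 86, 55, 46, 45, 45, 44, 48, 61, 78, 90, 96, 96, 95], [129, 126, 125, 126, 126, 127, 130, 135, 127, 96, 60, 47, 46, 46, 46, 50, 62, 79, 91, 97, 98, 96], [221, 220, 218, 216, 214, 214, 214, 214, 197, 142, 79, 53, 51, 51, 52, 61, 87, 123, 146, 155, 158, 157]]
```

arm_command(increments="0 0 0 -0.5 3 0 0; 0 0 0 -1 6.5 0 0; 0 0 0 -1.5 10 0 0; 0 0 0 -2 13.5 0 0; 0 0 0 -2 16.3 0 0; 0 0 0 -2 16.3 2 0; 0 0 0 -2 16.3 5 0; 0 0 0 -2 16.3 6.5 0")

```text
clock: 10.23
position: [0.6189, 0.1268, 0.0328]
ee_rot: [[-0.98, -0.197, -0.002], [-0.197, 0.98, -0.0], [0.002, 0.0, -1.0]]
contact_force: [-0.6, -1.0, -1.8]
finger_gap: 0.008
grip_force: 0.0
```

arm_command(increments="0 0 0 0 0 0.8 0; 0 0 0 0 0 1.4 0; 0 0 0 0 0 1.5 0; 0 0 0 0 0 1.5 0; 0 0 0 0 -0.3 1.5 0; 0 0 0 0 -0.6 1.5 0; 0 0 0 0 -0.9 1.5 0; 0 0 0 0 -0.9 1.5 0")

```text
clock: 10.9
position: [0.6224, 0.1163, 0.0215]
ee_rot: [[-0.981, -0.195, 0.001], [-0.195, 0.981, -0.0], [-0.001, -0.0, -1.0]]
contact_force: [-0.4, 0.3, -0.4]
finger_gap: 0.008
grip_force: 0.0
```

```bash
python3 -c "
from h import *
go(.040,.0311,.0206)"
```

```text
t 10.9 board pos mm [40.6 38.8] z 21.5 F [-0.4  0.3 -0.4] gap 0.7
rot [-0.     0.001 -0.001] shift cm [ 0.06 -0.77  0.09]
```

arm_command(increments="0 0 0 0 -0.2 0 0; 0 0 0 0 -0.35 0 0; 0 0 0 0 -0.5 0 0; 0 0 0 0 -0.6 0 0; 0 0 0 0 -0.68 0 0; 0 0 0 0 -0.74 0 0; 0 0 0 0 -0.74 0 0; 0 0 0 0 -0.74 0 0")

```text
clock: 11.57
position: [0.6233, 0.1099, 0.0206]
ee_rot: [[-0.981, -0.196, -0.0], [-0.196, 0.981, -0.0], [0.0, -0.0, -1.0]]
contact_force: [0.3, -0.8, -0.3]
finger_gap: 0.007
grip_force: 0.1
```

```bash
python3 -c "
from h import *
go(.040,.0311,.0206)"
```

```text
t 11.57 board pos mm [40.2 32.3] z 20.6 F [ 0.3 -0.8 -0.3] gap 0.6
rot [-0. -0.  0.] shift cm [ 0.02 -0.12  0.  ]
```

arm_command(increments="0 0 0 0 -0.05 0 0; 0 0 0 0 -0.1 0 0; 0 0 0 0 -0.12 0 0; 0 0 0 0 -0.12 0 0; 0 0 0 0 -0.12 0 0; 0 0 0 0 0.4 0 0; 0 0 0 0 1 0 0; 0 0 0 0 1 -3 0")

```text
clock: 12.23
position: [0.6172, 0.1205, 0.0436]
ee_rot: [[-0.98, -0.197, -0.012], [-0.197, 0.98, -0.001], [0.012, 0.001, -1.0]]
contact_force: [-0.4, -0.7, -0.7]
finger_gap: 0.0
grip_force: 0.0
```

arm_command(increments="0 0 0 0.5 0 -2.5 0; 0 0 0 1 -3 -4.5 0; 0 0 0 1.5 -6.7 -5 0; 0 0 0 2 -10.3 -5 0; 0 0 0 2 -13.5 -5 0; 0 0 0 2 -15.5 -5 0; 0 0 0 2 -15.5 -5 0; 0 0 0 2 -15.5 -5 0")

```text
clock: 12.9
position: [0.632, -0.0365, 0.1004]
ee_rot: [[-0.981, -0.194, -0.0], [-0.194, 0.981, 0.001], [0.0, 0.001, -1.0]]
contact_force: [-0.1, -0.5, -0.1]
finger_gap: 0.008
grip_force: 0.0
```

Run:
```python
from m import *
go(.0,-.075,.0206)
k=get_calibration("wrist");im=get_image("wrist");cv2.imwrite("pics/w4.png",im[:,:,::-1])
np.savez("w4.npz",**{a:np.array(k[a]) for a in("camera_matrix","R","t")})
go(.0,-.075,.0206)
for a in((195,218),):
  f,g=meas("pics/w4.png","w4.npz",range(210,252),a,range(62,180),(190,216))
print(g[225,190:225].astype(int).tolist(),g[120,190:225].astype(int).tolist())
```

```text
t 12.9 board pos mm [  20.1 -112.9] z 100.4 F [-0.1 -0.5 -0.1] gap 0.7
rot [ 0.001 -0.    -0.001] shift cm [2.02 3.78 7.98]
t 12.95 board pos mm [  20.3 -111.9] z 100.4 F [ 0.3 -0.5  0.7] gap 0.2
rot [ 0.001 -0.    -0.   ] shift cm [2.03 3.68 7.99]
line y@40.5 -148.69 slope 0.0 edge y: mean -149.2 @40.5 -148.79 slope 0.006 resid 0.04 0.41
[126, 126, 127, 127, 126, 126, 127, 127, 127, 126, 127, 127, 127, 122, 104, 80, 74, 95, 118, 127, 127, 128, 128, 128, 128, 128, 129, 128, 128, 128, 129, 128, 129, 129, 129] [86, 87, 87, 86, 85, 86, 87, 86, 85, 85, 83, 94, 135, 179, 199, 205, 207, 208, 209, 208, 205, 203, 200, 197, 195, 197, 199, 202, 204, 203, 200, 198, 196, 196, 197]
```

View pics/w4.png

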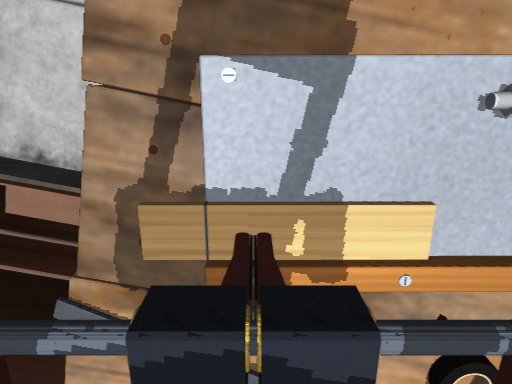

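The line (column 206) is now level with the board's right end (columns 204-206), and the measured difference is under 0.5 mm. The slat looks parallel to the fence. I'll press gently once more with open fingers to make sure it is flush.

arm_command(increments="0 0 0 1.5 1 0 7; 0 0 0 3.3 2.5 0 7; 0 0 0 3.3 2.7 1.5 7; 0 0 0 3.3 2.7 3 7; 0 0 0 3.3 2.7 4.5 7; 0 0 0 3.3 2.7 6 7; 0 0 0 3.3 2.7 7 7; 0 0 0 3.3 2.7 7 7")

```text
clock: 13.62
position: [0.5927, -0.0145, 0.0277]
ee_rot: [[-0.98, -0.198, -0.005], [-0.198, 0.98, 0.001], [0.004, 0.002, -1.0]]
contact_force: [0.1, -0.6, 0.1]
finger_gap: 0.569
grip_force: 0.0
```

```bash
python3 -c "
from h import *
go(.006,-.085,.0208)"
```

```text
t 13.62 board pos mm [-14.1 -83.6] z 27.7 F [ 0.1 -0.6  0.1] gap 50.0
rot [ 0.002 -0.004  0.002] shift cm [-2.02 -0.14  0.69]
```

arm_command(increments="0 0 0 0 0 0 7; 0 0 0 0 0 0.3 7; 0 0 0 0 0 0.6 7; 0 0 0 0 0 0.9 7; 0 0 0 -0.4 0 0.9 7; 0 0 0 -0.8 0 0.9 7; 0 0 0 -1.2 0 0.9 7; 0 0 0 -1.4 0 0.9 7")

```text
clock: 14.28
position: [0.609, -0.0134, 0.0219]
ee_rot: [[-0.981, -0.196, 0.001], [-0.196, 0.981, 0.0], [-0.001, -0.0, -1.0]]
contact_force: [-0.0, -0.6, 0.6]
finger_gap: 0.793
grip_force: 0.0
```

```bash
python3 -c "
from h import *
go(.008,-.085,.0208)"
```

```text
t 14.28 board pos mm [  2.  -85.8] z 21.9 F [-0.  -0.6  0.6] gap 69.8
rot [-0.     0.001  0.   ] shift cm [-0.6   0.08  0.11]
```

arm_command(increments="0 0 0 -0.15 0 0 7; 0 0 0 -0.3 0 0 7; 0 0 0 -0.4 0 0 7; 0 0 0 -0.5 0 0 7; 0 0 0 -0.6 0 0 7; 0 0 0 -0.7 0 0 7; 0 0 0 -0.75 0 0 7; 0 0 0 -0.75 0 0 7")

```text
clock: 14.95
position: [0.6141, -0.0122, 0.0216]
ee_rot: [[-0.981, -0.196, -0.004], [-0.196, 0.981, -0.0], [0.004, 0.0, -1.0]]
contact_force: [-6.2, -1.2, 3.4]
finger_gap: 0.796
grip_force: 3.3
```

```bash
python3 -c "
from h import *
go(.008,-.085,.0208)"
```

```text
t 14.95 board pos mm [  7.3 -85.6] z 21.6 F [-6.2 -1.2  3.4] gap 70.0
rot [ 0.    -0.004  0.   ] shift cm [-0.07  0.06  0.08]
```

arm_command(increments="0 0 0 0.4 0 0 7; 0 0 0 1 0 0 7; 0 0 0 1.8 0 0 7; 0 0 0 2 0 -2 7; 0 0 0 2 0 -5 7; 0 0 0 2 0 -8 7; 0 0 0 2 0 -9 7; 0 0 0 2 0 -9 7")

```text
clock: 15.62
position: [0.5975, -0.0161, 0.1158]
ee_rot: [[-0.981, -0.196, 0.007], [-0.196, 0.981, -0.001], [-0.007, -0.002, -1.0]]
contact_force: [0.3, -0.9, 0.7]
finger_gap: 0.795
grip_force: 0.0
```

arm_command(increments="0 0 0 0 0 -0.5 7; 0 0 0 0 0 -1 7; 0 0 0 0 0 -1 7; 0 0 0 0 0 -1 7; 0 0 0 0 0 -1 7; 0 0 0 0 0 -1 7; 0 0 0 0 0 -1 7; 0 0 0 0 0 -1 7")

```text
clock: 16.28
position: [0.5958, -0.0159, 0.1213]
ee_rot: [[-0.981, -0.196, -0.001], [-0.196, 0.981, 0.0], [0.001, 0.0, -1.0]]
contact_force: [-0.7, -0.0, -0.8]
finger_gap: 0.798
grip_force: 0.0
```

Run:
```python
from m import *
go(.0,-.075,.0206)
k=get_calibration("wrist");im=get_image("wrist");cv2.imwrite("pics/w5.png",im[:,:,::-1])
np.savez("w5.npz",**{a:np.array(k[a]) for a in("camera_matrix","R","t")})
```

```text
t 16.28 board pos mm [-11.4 -85.6] z 121.3 F [-0.7 -0.  -0.8] gap 70.2
rot [ 0.    -0.001  0.   ] shift cm [-1.14  1.06 10.06]
```

View pics/w5.png

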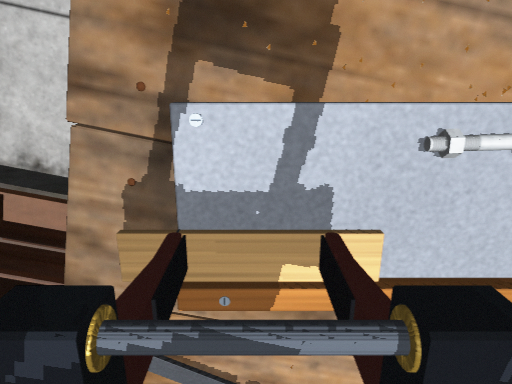

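The slat is against the fence with its right end at column 119, but the right finger hides the line. I'll move to the earlier viewing spot with the fingers shut.

arm_command(increments="0 0 0 -1 -1 0 3; 0 0 0 -2 -2 0.5 0; 0 0 0 -3.1 -2.7 1 0; 0 0 0 -3.1 -2.7 1.5 0; 0 0 0 -3.1 -2.7 2 0; 0 0 0 -3.1 -2.7 2 0; 0 0 0 -3.1 -2.7 2 0; 0 0 0 -3.1 -2.7 2 0")

```text
clock: 17.0
position: [0.6313, -0.036, 0.102]
ee_rot: [[-0.981, -0.196, 0.0], [-0.196, 0.981, 0.0], [-0.0, -0.0, -1.0]]
contact_force: [0.2, -0.6, -0.1]
finger_gap: 0.231
grip_force: 0.0
```

Run:
```python
from m import *
go(.0,-.075,.0206)
k=get_calibration("wrist");im=get_image("wrist");cv2.imwrite("pics/w6.png",im[:,:,::-1])
np.savez("w6.npz",**{a:np.array(k[a]) for a in("camera_matrix","R","t")})
f,g=meas("pics/w6.png","w6.npz",range(210,252),(195,218),range(62,180),(190,216))
print(g[225,195:218].astype(int).tolist())
```

```text
t 17.0 board pos mm [  19.5 -112.3] z 102.0 F [ 0.2 -0.6 -0.1] gap 20.4
rot [-0.     0.     0.001] shift cm [1.95 3.73 8.14]
line y@40.5 -145.93 slope 0.235 edge y: mean -149.22 @40.5 -148.79 slope 0.006 resid 1.19 0.55
[131, 132, 132, 132, 132, 132, 132, 131, 120, 95, 76, 86, 112, 129, 133, 132, 132, 132, 132, 132, 132, 133, 133]
```

Run:
```python
from m import *
f,g=meas("pics/w6.png","w6.npz",range(208,235),(199,212),range(62,180),(190,212))
for p in("w4","w6"):
    g=cv2.imread(f"pics/{p}.png",0).astype(int);print(p,g[255:272,340].tolist(),g[255:272,420].tolist(),g[196:210,170].tolist(),g[196:210,420].tolist())
```

```text
line y@40.5 -148.69 slope 0.001 edge y: mean -149.22 @40.5 -148.79 slope 0.006 resid 0.04 0.55
w4 [127, 127, 134, 140, 109, 50, 44, 45, 46, 47, 46, 52, 77, 88, 97, 97, 96] [213, 213, 214, 212, 149, 56, 46, 45, 48, 53, 56, 58, 132, 149, 161, 159, 160] [82, 80, 81, 82, 83, 82, 59, 60, 57, 108, 132, 134, 132, 129] [180, 178, 178, 178, 178, 123, 73, 69, 65, 188, 208, 214, 214, 214]
w6 [129, 135, 139, 141, 108, 53, 47, 47, 47, 48, 50, 62, 84, 93, 98, 100, 99] [218, 215, 216, 216, 164, 62, 52, 45, 52, 54, 57, 74, 132, 152, 164, 161, 162] [82, 84, 84, 86, 87, 77, 59, 65, 62, 118, 137, 134, 133, 134] [185, 184, 184, 186, 188, 188, 75, 71, 65, 172, 209, 212, 217, 216]
```

arm_command(increments="0 0 0 0.5 0 -2.5 0; 0 0 0 1.5 0 -5.5 0; 0 0 0 3 0 -8.5 0; 0 0 0 4.5 0 -11 0; 0 0 0 5 0 -12.5 0; 0 0 0 5 0 -13 0; 0 0 0 5 0 -13 0; 0 0 0 5 0 -13 0")

```text
clock: 17.72
position: [0.5827, -0.0459, 0.2308]
ee_rot: [[-0.981, -0.196, -0.0], [-0.196, 0.981, 0.0], [0.0, 0.0, -1.0]]
contact_force: [-0.1, 0.0, 0.1]
finger_gap: 0.004
grip_force: 0.0
```

```bash
python3 -c "
from h import *
go(0,0,.2)
print(sign_off())"
```

```text
t 17.72 board pos mm [ -30.1 -112.5] z 230.8 F [-0.1  0.   0.1] gap 0.3
rot [ 0. -0.  0.] shift cm [-3.02 11.25  3.08]
the job is handed in; nothing more can be done
None
```

The slat is flush along the fence with its pencil line within about 0.5 mm of the board's right-hand end by the wrist camera; the hand is clear and the job was handed in at 17.7 s.

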